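Swing the slide carrier home on the analyser's loading dock and clip it

ROBOT

A 7-joint arm with a two-finger parallel gripper is mounted at the origin on the work surface. World frame = base frame: x ahead of the robot, y to its left, z up, the work surface at z = 0. Lengths are in m, angles in rad, forces in N, time in s.
With the tool pointing down it reaches from about 0.4 to 0.85 m from the base axis. Payload 10.4 kg.
Tool frame: the origin (TCP) lies at the very end of the fingers, on their centre line; the grasp point (between the pads) lies 19 mm behind it (manip.grip_point_offset is the z of the grasp point in the tool frame, in m); z points along the fingers, y is the direction in which the jaws open and shut (so a half turn about z gives the same grasp; the last joint's range is limited). The gripper opens to 85 mm and grips with 20 to 120 N. Pads are 22 mm wide; open, the fingers measure 114 mm over their backs; the gripper's body (76 mm by 85 mm) begins 54 mm behind the grasp point. The pads swing forward as they close: fully open they stand 13 mm farther back than shut.
Start: joints at [1.155, 0.332, -0.065, 1.46, 0.022, 1.35, -0.088], TCP at [0.239, -0.577, 0.231] pointing down, gripper open.
Joint ranges: [-2.6, 2.6], [-0.5, 2.12], [-1.47, 1.34], [0.16, 2.42], [-1.27, 4.41], [0.06, 2.06], [-2.6, 2.6]. Speed limits (rad/s): [2.22, 2.22, 2.79, 2.79, 3.14, 3.14, 3.14].

INTERFACE

Orientations are given as a unit quaternion [x, y, z, w].
In Python, from workcell import manip, camera, get_calibration, hand_in gives the robot as it stands.
- The arm moves only by the shell command python3 -m pendant 'ROWS' [FORCE]. ROWS is JSON, a list of rows, each a list of 5 numbers: the shift along the tool's x, y, z in units of 40 mm (1.0 is 40 mm), then the turn about the tool's z in units of 6 degrees (1.0 is 6 degrees), then the closure, from 0 (fully open) to 1 (shut). A call has 1 to 5 rows; each row is the pose to reach, as a shift and turn from the pose commanded when the call began, along the tool's axes at that moment; what a row does not reach only later rows make up. A row lasts 1/8 s, in which the tool goes at most 62.5 mm and 10.7 degrees, less where a joint would pass 70% of its speed; a pose out of reach is approached as far as the arm can. A call with a gripper value outside its range is refused whole. The fingers move at their own pace and stop on an object; FORCE is the grip in N (left out, the last holds). Time passes only in rows, so rows that repeat a pose let the fingers close. It gives the time, the measured TCP pose, the force and the opening at its end, in the units of the state.
- manip.get_obs(): the state, without advancing time (a new reading comes with each control period).
- camera(name): name is "scene" or "side" or "wrist"; returns (picture, depth): 480x640x3 uint8, red, green, blue; 480x640 float32, m along the optical axis (not along the pixel's ray), 0 where there is no reading.
- get_calibration(name): a dict with "vfov" (degrees; the focal length in pixels is half the picture's height over the tangent of half this angle, whatever the lens; pixels are square), "cx", "cy" (the principal point, pixels), "position" and "rotation" of the camera in the world. Camera axes: x right, y down, z forward; pixel columns grow to the right and rows downward; lengths in m; the calibration is good to about 2 mm. A picture is of the moment at which its call begins: read the wrist's pose just before it. get_calibration takes no time and is no camera call; for the wrist camera it gives the pose at the moment of the call.
- hand_in(): hands the job in, once; it reports no verdict.
The state is a dict: "clock": time; "joint_pos": joint angles; "joint_velocities": joint speeds; "tau": joint torques, N m; "position": TCP position; "ee_rot": TCP orientation; "ft_force": force on the tool from outside, world axes, zero at the start; "torque": the same for the moment, N m; "grip_width": opening from 0.0 (shut) to 1.0 (fully open).
Only numpy, scipy, OpenCV 4.12 (cv2) and the standard library are available. Lean on these libraries where they do the work, as an engineer would, in place of code of your own. Each camera call takes 0.05 s, during which the arm holds its last target.

TASK

The blue slide carrier on the analyser's dark grey loading dock hangs askew on its locating pin. Without lifting it or taking it off the pin, push its free corner so that it swings round until its raised rear edge lies flush against the dock's steel stop tab; then take the orange spring clip from its stand and clip it over the raised edge and the stop tab together, leaving it gripping both. Leave everything else where it is.

Things in the scene. Friction and masses are not known exactly. Their poses are not given: they have to be found in the camera images.
- dock: Fixed dark grey loading dock, a slab 215 x 270 mm, 10 mm thick. Origin: on the axis of its upright steel locating pin (10 mm diameter, top 38 mm above the table), at table level; z up, x towards the stop-tab side. The slab spans x -175..+40, y -185..+85 mm of this frame. A white patch marks the carrier's home, where carrier and dock axes are parallel.
- stop_top (a point): Middle of the top edge of the dock's upright steel stop tab: dock frame (17.5, -90, 46) mm, dock axes. The tab is a plate x +15.5..+19.5 mm, y -125..-55 mm in the dock frame, its top 46 mm above the table.
- carrier: Loose blue slide carrier, 0.18 to 0.35 kg, a plate 12 mm thick lying on the dock (underside 10 mm above the table). Origin: on its underside, middle of the 13 mm wide slot in its far left corner, where the dock's pin stands; the slot opens to +y. The plate spans x -85..+15, y -150..+12 mm of this frame. It starts turned 0.3 to 0.55 rad clockwise (from above) from home and turns about the pin.
- carrier_corner (a point): The carrier's free corner, diagonally opposite the pin: carrier frame (-85, -150, 12) mm, on its top face. Pushing the carrier's near (-x) side by this corner towards +x, with about 1 to 2 N, turns it counterclockwise about the pin to home.
- carrier_edge (a point): Middle of the top of the carrier's raised rear edge: carrier frame (13, -85, 36) mm. The edge is an upright blue wall 4 mm thick, x +11..+15 mm, y -140..-30 mm in the carrier frame, its top 46 mm above the table, level with the stop tab, 24 mm above the plate's top face. At home its +x face meets the stop tab.
- stand: Fixed white clip stand, base 70 x 90 mm, 20 mm high, with an upright steel tab 6 mm thick (along x), 60 mm wide (along y), top 44 mm above the table. Origin: centre of its underside. It stands to the left or to the right of the dock. The clip starts astride its tab, axes parallel, jaw tips on the base (20 mm above the table).
- clip: Loose orange spring clip, 65 g, like a clothes peg: two legs on a pivot, jaws down, tails up, 28 mm wide along y, 83 mm tall, the legs apart along x. Origin: between the jaw tips (jaw tips z = 0, pivot z = 34, tail tops z = 82 mm). The frame belongs to the -x leg. At rest on the stand the tails are 20 mm over the outside at z = 36 mm, spreading to 44 mm at the top.
- clip_mouth (a point): Point midway between the jaws' rubber lips at rest: clip frame (0, 0, 3) mm. The lips are 6 mm high, at the jaw tips, 6 mm apart on the stand. Letting go of the tails closes the lips with about 4 N.
- clip_pivot (a point): Centre of the clip's pivot pin (4 mm radius): clip frame (0, 0, 34) mm. It stays midway between the tails. Jaw tips lie 34 mm below it, so an edge enters up to 30 mm. Pinch the tails from above along x: about 6 N opens the jaws, 20 N holds firmly. Fully pinched the tails are parallel, 19 mm over the outside, the lips 20 mm apart, each leg (and so the clip's frame) turned 0.25 rad.
- clip_leg (a joint): Opening of the clip's jaws, rad: 0 on the 6 mm tab of the stand, 0.5 fully pinched open, about 0.07 when gripping the raised edge and stop tab together (8 mm), negative when gripping only one of them or nothing.
- tipbox: Bystander: clear box with green lid, 88 x 118 x 62 mm, origin under its centre.
- reagent: Bystander: amber bottle, 60 mm diameter, 130 mm high, origin under its centre.
- jar: Bystander: white jar with blue cap, 64 mm diameter, 75 mm high, origin under its centre.
- spare: Bystander: spare grey carrier plate, 100 x 150 x 12 mm, lying on the table, origin under its centre.
- dish: Bystander: round clear dish, 90 mm diameter, 14 mm high, origin under its centre.
- timer: Bystander: white bench timer, 60 x 70 x 18 mm, origin under its centre.
Mind the look-alikes: they are no part of the job. There is more than one size of the clip; the job needs the largest. What is shaped like the carrier but green is not meant.

How it is judged:
By the outcome, as a careful person would: the job done as asked, in the order asked, and still so for the second after the job is handed in, with the robot touching nothing.
It also fails if it takes over 58 s, if anything falls off the work surface, if the arm or the gripper's body presses on something with over 40 N, if the wrist force passes 120 N, or if a joint passes its speed limit or range.

## Working session

There is one attempt and no reset: what is moved stays moved. The work goes in short steps, Python scripts to look and compute and a shell command to move; the robot and the scene stay as the last step left them, time stands still between calls to the robot, and variables do not carry over. Pictures are saved under pics/ and viewed, and the job is handed in when it is done.

```bash
ls; mkdir -p pics; cat > h.py <<'E'
import numpy as np, cv2
from scipy.spatial.transform import Rotation as R
from workcell import manip,camera,get_calibration
def K(c):
    f=240/np.tan(np.radians(c["vfov"])/2); return f,c["cx"],c["cy"]
def rot(c):
    r=np.array(c["rotation"],float)
    return r if r.shape==(3,3) else R.from_quat(r).as_matrix()
def snap(name,fn=None):
    c=get_calibration(name); p,d=camera(name)
    if fn: cv2.imwrite("pics/"+fn+".png",p[:,:,::-1]); np.savez("pics/"+fn+".npz",p=p,d=d,pos=c["position"],rot=rot(c),k=K(c))
    return p,d,c
def load(fn):
    z=np.load("pics/"+fn+".npz"); return z["p"],z["d"],z["pos"],z["rot"],z["k"]
def plane(u,v,z,fn):
    p,d,pos,r,k=load(fn); u=np.asarray(u,float);v=np.asarray(v,float)
    ray=np.stack([(u-k[1])/k[0],(v-k[2])/k[0],np.ones_like(u)],-1)@r.T
    s=(z-pos[2])/ray[...,2]; return pos+ray*s[...,None]
def proj(P,fn):
    p,d,pos,r,k=load(fn); q=(np.asarray(P)-pos)@r
    return np.stack([q[...,0]/q[...,2]*k[0]+k[1],q[...,1]/q[...,2]*k[0]+k[2]],-1)
def cloud(fn):
    p,d,pos,r,k=load(fn); v,u=np.mgrid[:480,:640]
    X=np.stack([(u-k[1])/k[0]*d,(v-k[2])/k[0]*d,d],-1)@r.T+pos
    X[d==0]=np.nan; return X
E
python3 - <<'E'
from h import *
o=manip.get_obs(); print({k:np.round(v,3) for k,v in o.items()}, manip.grip_point_offset)
for n in("scene","side","wrist"):
    p,d,c=snap(n,n+"0"); print(n,c,np.isfinite(d).all(),(d>0).mean())
E
```

```text
pics
{'clock': np.float64(0.0), 'joint_pos': array([ 1.155,  0.333, -0.065,  1.461,  0.022,  1.35 , -0.088]), 'joint_velocities': array([-0.001, -0.001, -0.002, -0.   , -0.001, -0.002, -0.001]), 'tau': array([ 1.0000e-03, -6.2545e+01,  5.0000e-02, -3.9161e+01,  1.6000e-02,
        1.0000e-02,  0.0000e+00]), 'position': array([ 0.239, -0.577,  0.231]), 'ee_rot': array([ 0.981,  0.195, -0.   , -0.001]), 'ft_force': array([ 1.06 , -0.198, -0.042]), 'torque': array([-0.048,  0.041,  0.03 ]), 'grip_width': np.float64(0.998)} -0.0187
scene {'vfov': 49.51919221339155, 'cx': 320.2448676209081, 'cy': 237.1213278686383, 'position': array([ 1.42679979, -0.04773868,  0.71561977]), 'rotation': array([ 0.65599301,  0.60637371, -0.29564944, -0.33849003])} True 0.99595703125
side {'vfov': 45.560447628723104, 'cx': 321.32874601889574, 'cy': 245.0297013687883, 'position': array([ 0.47759064, -0.92573508,  1.03088967]), 'rotation': array([ 0.92403889, -0.03253653,  0.00973458, -0.380787  ])} True 0.9962467447916666
wrist {'vfov': 71.04986082726553, 'cx': 314.9584492650455, 'cy': 234.8666510061352, 'position': array([ 0.3104929 , -0.54858031,  0.37398377]), 'rotation': array([ 0.8222636 , -0.54876958, -0.08405314,  0.12517823])} True 0.9958561197916667
```

View pics/scene0.png

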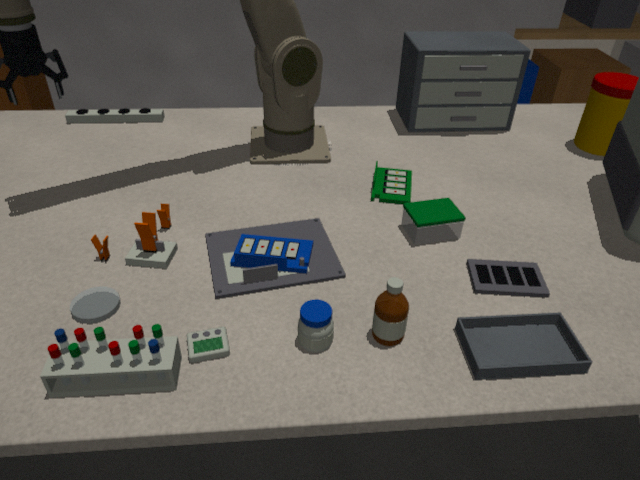

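View pics/side0.png

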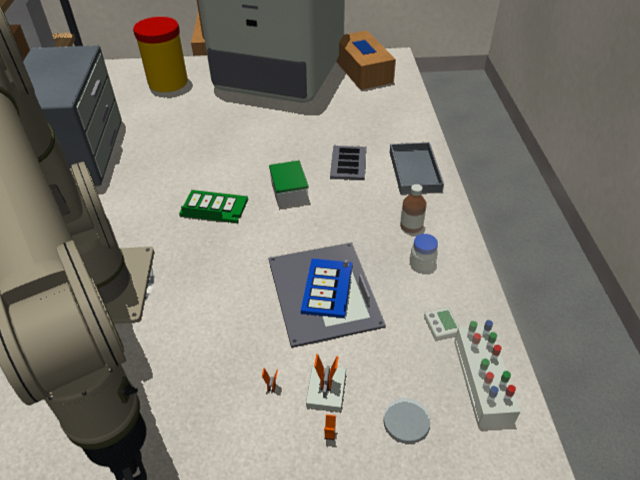

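View pics/wrist0.png

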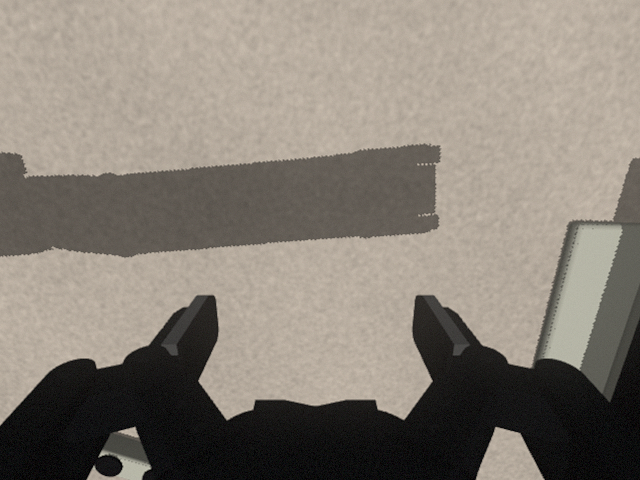

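The scene picture shows the dock at about (275,255) and the side picture at (327,293), with the blue carrier on top. There are three clips in the side picture: (327,372) on the white stand, (270,380) and (330,428). The one on the stand looks largest. The green carrier at (215,205) is the decoy.

```bash
python3 - <<'E'
from h import *
for n in("scene0","side0"):
    X=cloud(n); p=load(n)[0].astype(int); r,g,b=p[...,0],p[...,1],p[...,2]
    hsv=cv2.cvtColor(p.astype(np.uint8),cv2.COLOR_RGB2HSV)
    print(n)
    for nm,m in dict(orange=(hsv[...,0]<14)&(hsv[...,1]>180)&(r>100),blue=(hsv[...,0]>105)&(hsv[...,0]<125)&(hsv[...,1]>170)).items():
        k,l,s,c=cv2.connectedComponentsWithStats(m.astype(np.uint8))
        for i in range(1,k):
            if s[i,4]>30:
                q=X[l==i]; q=q[np.isfinite(q[:,0])]; print(nm,c[i].round(),s[i,4],np.percentile(q,[2,50,98],axis=0).round(3).tolist())
    m=(hsv[...,1]<70)&(hsv[...,2]<115)&(abs(X[...,2]-.01)<.006)&(X[...,0]>.4)&(X[...,0]<.9)&(abs(X[...,1]+.08)<.25)
    k,l,s,c=cv2.connectedComponentsWithStats(m.astype(np.uint8))
    i=1+np.argmax(s[1:,4]); cn=cv2.convexHull(np.argwhere(l==i)[:,::-1].astype(np.int32))
    W=plane(cn[:,0,0],cn[:,0,1],.01,n)[:,:2].astype(np.float32)
    rc=cv2.minAreaRect(W*1000); print("dock",s[i],c[i],rc,cv2.boxPoints(rc).round(1).tolist())
    q=X[l==i]; print(np.nanmedian(q,0))
for n,bx in(("side0",(240,230,410,450)),("scene0",(80,190,360,310))):
    im=cv2.imread(f"pics/{n}.png")[bx[1]:bx[3],bx[0]:bx[2]]
    f=min(800/im.shape[1],600/im.shape[0]); cv2.imwrite(f"pics/{n}z.png",cv2.resize(im,None,fx=f,fy=f,interpolation=cv2.INTER_CUBIC)); print(f)
E
```

```text
scene0
orange [617.  80.] 536 [[-0.014, 0.887, 0.207], [0.046, 0.94, 0.209], [0.113, 1.01, 0.212]]
orange [165. 208.] 48 [[0.394, -0.307, 0.035], [0.4, -0.299, 0.049], [0.426, -0.29, 0.058]]
orange [149. 221.] 186 [[0.498, -0.324, 0.06], [0.506, -0.309, 0.089], [0.54, -0.299, 0.104]]
orange [ 96. 241.] 31 [[0.477, -0.441, 0.017], [0.512, -0.425, 0.045], [0.524, -0.419, 0.058]]
orange [137. 328.] 44 [[0.816, -0.28, 0.094], [0.823, -0.274, 0.096], [0.829, -0.267, 0.098]]
orange [ 78. 331.] 44 [[0.816, -0.371, 0.094], [0.822, -0.364, 0.096], [0.828, -0.358, 0.098]]
orange [113. 344.] 48 [[0.848, -0.31, 0.095], [0.854, -0.304, 0.096], [0.861, -0.298, 0.098]]
orange [ 52. 347.] 51 [[0.849, -0.4, 0.094], [0.855, -0.394, 0.096], [0.861, -0.387, 0.098]]
blue [528.  82.] 482 [[-0.664, 0.995, -0.123], [-0.61, 1.024, -0.039], [-0.597, 1.051, 0.028]]
blue [273. 255.] 1569 [[0.484, -0.136, 0.014], [0.575, -0.053, 0.023], [0.603, 0.025, 0.046]]
blue [316. 313.] 697 [[0.757, -0.007, 0.064], [0.788, 0.016, 0.074], [0.808, 0.041, 0.077]]
blue [ 60. 335.] 84 [[0.816, -0.399, 0.082], [0.826, -0.392, 0.
[... 812 characters left out ...]
6, 0.096], [0.863, -0.391, 0.099]]
orange [330. 423.] 142 [[0.511, -0.434, 0.025], [0.522, -0.411, 0.045], [0.529, -0.404, 0.059]]
blue [364.  47.] 153 [[0.723, 0.935, 0.086], [0.75, 0.979, 0.091], [0.777, 1.025, 0.095]]
blue [328. 288.] 1484 [[0.485, -0.143, 0.016], [0.552, -0.069, 0.022], [0.595, 0.021, 0.046]]
dock [ 269  245  117  102 4289] [313.24830963 298.7381674 ] ((533.837890625, -64.83441162109375), (213.2179412841797, 272.8077392578125), 10.185606002807617) [[404.79998779296875, 50.599998474121094], [453.0, -217.89999389648438], [662.9000244140625, -180.1999969482422], [614.5999755859375, 88.30000305175781]]
[ 0.48574061 -0.09931429  0.00946461]
2.727272727272727
2.857142857142857
```

View pics/side0z.png

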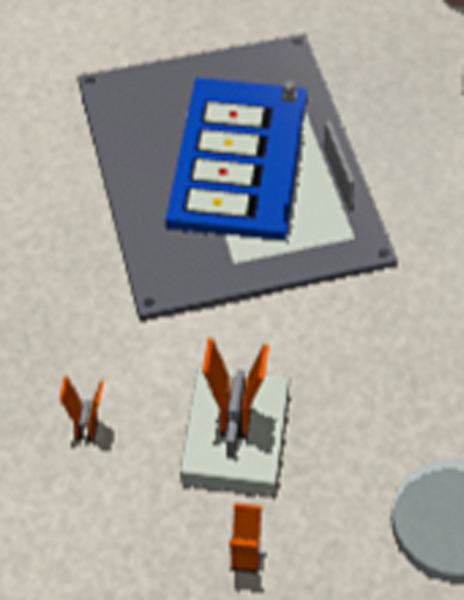

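View pics/scene0z.png

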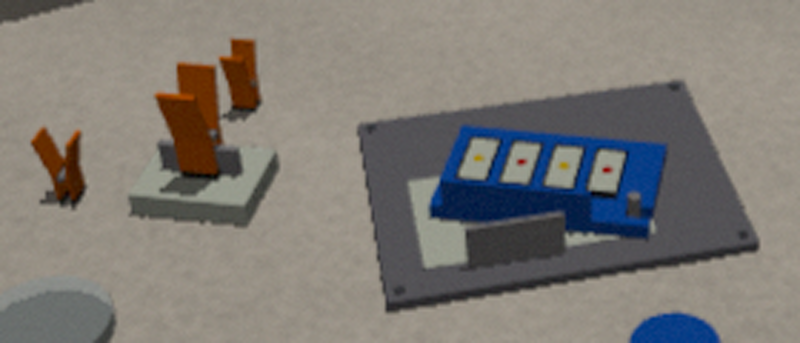

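The enlarged crops settle the clip. The one on the stand (side 327,372; scene 149,221) is the largest, with tail tops at z≈0.104, which equals 20+82 mm. The two loose ones reach only about 0.058. The blue carrier sits on the pin on the dock. Next I move to a viewpoint over the stand and dock.

```bash
python3 -m pendant '[[1.5,-0.2,0,-1.6,0.5],[3,-0.45,0,-3.2,1],[4.5,-0.7,0,-4.8,1],[6,-0.9,0,-6.4,1],[7.5,-1.15,0,-8,1]]'; python3 -m pendant '[[0,0,0,-1.7,1],[0,0,0,-3.4,1],[0,0,0,-4,1]]'
python3 - <<'E'
from h import *
o=manip.get_obs(); print(o["clock"],o["position"],R.from_quat(o["ee_rot"]).as_matrix().round(3),np.round(o["joint_pos"],2))
p,d,c=snap("wrist","w1"); print(c["position"],rot(c).round(3))
E
```

```text
clock: 0.78
position: [0.5001, -0.419, 0.2311]
ee_rot: [0.815, 0.579, -0.0, -0.0]
ft_force: [0.8, -0.5, 0.2]
grip_width: 0.001
clock: 1.15
position: [0.4987, -0.4199, 0.2309]
ee_rot: [0.677, 0.736, 0.0, -0.0]
ft_force: [0.3, -0.6, -0.3]
grip_width: 0.004
1.15 [ 0.49874552 -0.41991236  0.2308571 ] [[-0.083  0.997 -0.001]
 [ 0.997  0.083  0.001]
 [ 0.001 -0.001 -1.   ]] [ 0.91  0.42 -0.38  1.37  0.15  1.39  0.61]
[ 0.4933286  -0.34450496  0.3742738 ] [[ 0.997  0.08   0.025]
 [ 0.083 -0.951 -0.297]
 [ 0.     0.298 -0.954]]
```

View pics/w1.png

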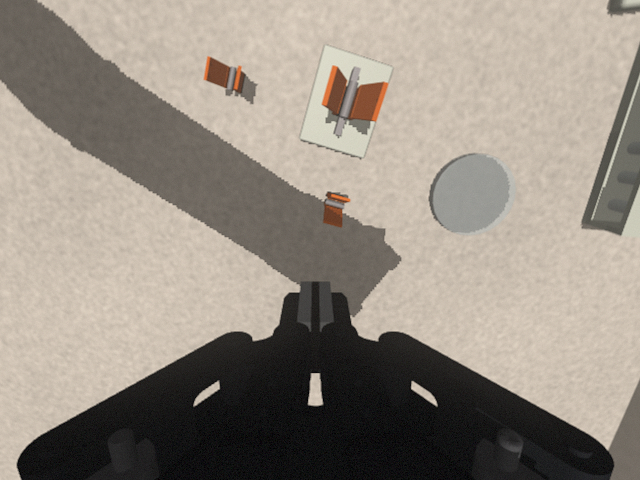

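The wrist view shows the stand's white base at (347,100) with the clip over it, the two small clips at (230,78) and (335,205), and the dish at (471,193). I measure the stand and move on for a view of the dock.

```bash
python3 - <<'E'
from h import *
n="w1"
X=cloud(n); p=load(n)[0]; hsv=cv2.cvtColor(p,cv2.COLOR_RGB2HSV).astype(int)
roi=np.zeros((480,640),bool); roi[30:175,285:405]=1
m=roi&(abs(X[...,2]-.02)<.004)
k,l,s,c=cv2.connectedComponentsWithStats(m.astype(np.uint8)); 
pts=np.argwhere(roi&(abs(X[...,2]-.02)<.005))
W=X[pts[:,0],pts[:,1],:2].astype(np.float32)*1000
rc=cv2.minAreaRect(W); print("stand",rc)
# tab top z 44, steel grey
mt=roi&(abs(X[...,2]-.044)<.003)&(hsv[...,1]<60); q=X[mt][:,:2].astype(np.float32)*1000; print("tab",mt.sum(),cv2.minAreaRect(q),q.mean(0))
mo=roi&(hsv[...,0]<15)&(hsv[...,1]>150)
mo&=(X[...,2]>.098); q=X[mo]; 
k,l,s,c=cv2.connectedComponentsWithStats(mo.astype(np.uint8))
for i in range(1,k):
    if s[i,4]>8:
        q=X[l==i]; print("tail",c[i],s[i,4],q.mean(0).round(4),cv2.minAreaRect(q[:,:2].astype(np.float32)*1000),q.min(0).round(3),q.max(0).round(3))
E
python3 -m pendant '[[1.5,-0.1,0,0,1],[3,-0.3,0,0,1],[4.5,-0.4,0,0,1],[6,-0.55,0,0,1],[6.35,-0.65,0,0,1]]'
python3 - <<'E'
from h import *
o=manip.get_obs(); print(o["clock"],o["position"])
p,d,c=snap("wrist","w2"); print(c["position"])
E
```

```text
stand ((520.2510986328125, -317.0281982421875), (90.43290710449219, 69.94401550292969), 78.20320129394531)
tab 222 ((520.1766357421875, -317.2450256347656), (59.72361755371094, 6.020430564880371), 78.19898223876953) [ 519.83936 -318.63095]
tail [329.59907834  85.73271889] 217 [ 0.5016 -0.3125  0.103 ] ((501.5941162109375, -312.51678466796875), (27.591474533081055, 3.9815118312835693), 78.25328826904297) [ 0.497 -0.326  0.099] [ 0.506 -0.299  0.106]
tail [377.92307692 101.05594406] 286 [ 0.5389 -0.32    0.1023] ((538.9864501953125, -320.0866394042969), (27.796215057373047, 5.503111839294434), 78.53321838378906) [ 0.534 -0.334  0.098] [ 0.544 -0.307  0.105]
clock: 1.82
position: [0.4527, -0.1652, 0.2316]
ee_rot: [0.677, 0.736, -0.0, 0.0]
ft_force: [0.2, -1.2, -0.8]
grip_width: -0.002
1.825 [ 0.45273871 -0.16516668  0.23163781]
[ 0.44722015 -0.08956157  0.37498737]
```

View pics/w2.png

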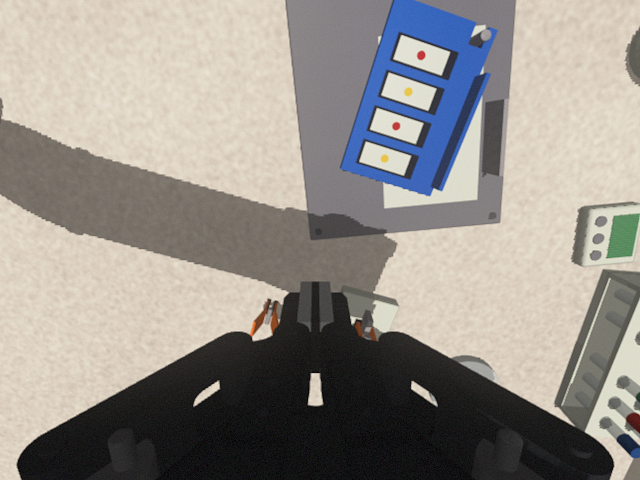

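The wrist view shows the dock's right-hand edge corners at (312,238) and (499,222), the pin at (486,34), the stop tab at (494,137), the carrier's free corner at (342,167), and the raised edge between (485,75) and (440,185).

```bash
cat > m.py <<'E'
from h import *
import sys
def dock(n):
    X=cloud(n); p=load(n)[0]; hsv=cv2.cvtColor(p,cv2.COLOR_RGB2HSV).astype(int)
    v,u=np.mgrid[:480,:640]
    reg=(X[...,0]>.35)&(X[...,0]<.75)&(X[...,1]>-.24)&(X[...,1]<.15)
    out={}
    for nm,z,mm in(("slab",.01,reg&(hsv[...,1]<80)&(hsv[...,2]<150)),):
        m=mm&(abs(X[...,2]-z)<.003)
        k,l,s,c=cv2.connectedComponentsWithStats(m.astype(np.uint8)); i=1+np.argmax(s[1:,4]); q=X[l==i][:,:2].astype(np.float32)*1000; print(nm,s[i],cv2.boxPoints(cv2.minAreaRect(q)).round(1).tolist(),cv2.minAreaRect(q))
    m=reg&(abs(X[...,2]-.0455)<.003)&(hsv[...,1]<80); q=X[m]; print("tabtop",m.sum())
    if m.sum()>5: print(q.mean(0).round(4),cv2.minAreaRect(q[:,:2].astype(np.float32)*1000))
    m=reg&(abs(X[...,2]-.0455)<.003)&(hsv[...,1]>130)&(hsv[...,0]>100); q=X[m]; print("edgetop",m.sum())
    if m.sum()>5: print(q.mean(0).round(4),cv2.minAreaRect(q[:,:2].astype(np.float32)*1000))
    m=reg&(abs(X[...,2]-.037)<.004)&(hsv[...,1]<80)
    k,l,s,c=cv2.connectedComponentsWithStats(m.astype(np.uint8))
    for i in range(1,k):
        if s[i,4]>10: q=X[l==i]; print("z37 grey",c[i],s[i],q.mean(0).round(4),q.max(0).round(3))
    m=reg&(abs(X[...,2]-.022)<.003)&(hsv[...,1]>130)&(hsv[...,0]>100); q=X[m][:,:2].astype(np.float32)*1000; print("plate",cv2.minAreaRect(q),cv2.boxPoints(cv2.minAreaRect(q)).round(1).tolist())
if __name__=="__main__": dock(sys.argv[1])
E
python3 m.py w2
```

```text
slab [  286     0   230   240 23901] [[410.20001220703125, 22.799999237060547], [451.70001220703125, -210.39999389648438], [663.4000244140625, -172.8000030517578], [621.9000244140625, 60.400001525878906]] ((536.7899169921875, -74.99696350097656), (215.010498046875, 236.9144287109375), 10.074823379516602)
tabtop 517
[ 0.623  -0.0815  0.046 ] ((610.224609375, -87.57127380371094), (109.7287368774414, 53.899471282958984), 78.3495864868164)
edgetop 524
[ 0.5861 -0.0791  0.0467] ((585.4886474609375, -82.45195770263672), (108.6015625, 5.099255561828613), 77.86392974853516)
z37 grey [483.66666667  35.57246377] [477  29  14  14 138] [0.59   0.002  0.0378] [0.596 0.007 0.04 ]
z37 grey [495.87306502 135.97832817] [492 100  10  75 323] [ 0.622  -0.0814  0.0372] [ 0.629 -0.049  0.041]
plate ((542.2609252929688, -56.67198181152344), (162.49070739746094, 100.56876373291016), 78.04287719726562) [[476.20001220703125, -125.69999694824219], [574.5999755859375, -146.60000610351562], [608.2999877929688, 12.399999618530273], [509.8999938964844, 33.20000076293945]]
```

The dock's pin origin is about (0.591, 0.002) at yaw 10.1°, and both measured corners agree to 1 mm. The carrier is at yaw −12.0°, so it is 0.385 rad off home, which is in range. Its corner is at (0.476, −0.126). I lower the shut fingers beside the near side, then push along +x. That direction keeps the pin seated in the slot.

```bash
python3 -m pendant '[[0.6,0,1.2,0,1],[1.2,0,2.6,0,1],[1.2,0.0,4,0,1],[1.2,0.0,5,0,1],[1.2,0,5.38,0,1]]';  python3 -m pendant '[[0,0.15,0,0,1],[0,0.3,0,0,1],[0,0.4,0,0,1]]'
```

```text
clock: 2.5
position: [0.4479, -0.1218, 0.0139]
ee_rot: [0.679, 0.734, -0.001, -0.002]
ft_force: [0.7, -0.4, 0.5]
grip_width: -0.001
clock: 2.88
position: [0.4668, -0.1202, 0.0175]
ee_rot: [0.679, 0.734, 0.001, 0.001]
ft_force: [-0.1, -0.9, 0.2]
grip_width: -0.004
```

```bash
python3 -m pendant '[[0,0.1,0,0,1],[0,0.2,0,0,1],[0,0.3,0,0,1],[0,0.4,0,0,1],[0,0.5,0,0,1]]';python3 -m pendant '[[-0.02,0.1,0,0,1],[-0.03,0.2,0,0,1],[-0.03,0.3,0,0,1],[-0.03,0.4,0,0,1],[-0.03,0.4,0,0,1]]'
python3 - <<'E'
from h import *
snap("side","s1");snap("wrist","w3"); snap("scene","c1")
im=np.hstack([cv2.imread("pics/w3.png"),cv2.resize(cv2.imread("pics/s1.png")[220:370,240:440],(640,480))]); cv2.imwrite("pics/v1.png",cv2.resize(im,(800,300)))
E
python3 m.py s1
```

```text
clock: 3.5
position: [0.4783, -0.1227, 0.0154]
ee_rot: [0.68, 0.733, -0.007, -0.004]
ft_force: [-37.6, -15.6, 33.7]
grip_width: -0.001
clock: 4.12
position: [0.4902, -0.1292, 0.0152]
ee_rot: [0.683, 0.731, -0.012, -0.004]
ft_force: [-48.3, -31.8, 41.5]
grip_width: -0.004
slab [ 269  243  117  104 2901] [[404.29998779296875, 54.0], [453.1000061035156, -215.6999969482422], [664.0, -177.5], [615.0999755859375, 92.19999694824219]] ((534.13623046875, -61.7467041015625), (214.30258178710938, 274.0226745605469), 10.27047348022461)
tabtop 71
[ 0.5936 -0.0948  0.0456] ((649.60205078125, -32.460906982421875), (385.577880859375, 95.41549682617188), 45.89664840698242)
edgetop 48
[ 0.5947 -0.0792  0.0456] ((578.0993041992188, -106.23746490478516), (144.86593627929688, 66.24010467529297), 47.8177490234375)
z37 grey [345.6875 261.8125] [344 260   4   5  16] [ 0.5916 -0.0007  0.0359] [0.595 0.003 0.041]
z37 grey [362.66666667 286.41666667] [359 276   9  21  24] [ 0.6226 -0.0812  0.0373] [ 0.629 -0.05   0.041]
z37 grey [306.55555556 310.        ] [301 307  12   6  27] [ 0.4914 -0.1396  0.0365] [ 0.504 -0.134  0.041]
plate ((553.7059326171875, -65.44532012939453), (164.54750061035156, 97.57363891601562), 85.35197448730469) [[498.3999938964844, -143.5], [595.7000122070312, -151.39999389648438], [609.0, 12.600000381469727], [511.70001220703125, 20.5]]
```

View pics/v1.png

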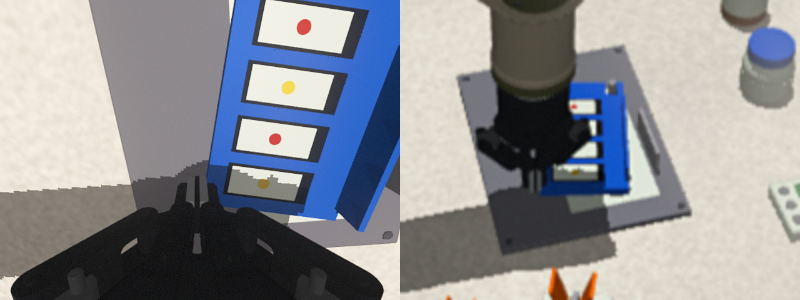

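The wrist force is too high (48 N back, 41 N up), although the carrier is turning properly, now about 5° clockwise. The finger backs flare out above the tip. They wedge on the plate's top edge and press it down. I back off, turn the tool 90° so its straight pad sides do the pushing, and continue.

```bash
python3 -m pendant '[[0,-0.4,0,0,1],[0,-0.8,0,0,1],[0,-1.2,0,0,1],[0,-1.2,0,0,1]]'; python3 -m pendant '[[0,0,-0.2,1.7,1],[0,0,-0.4,3.4,1],[0,0,-0.4,5.1,1],[0,0,-0.4,6.8,1],[0,0,-0.4,8.5,1]]';python3 -m pendant '[[0,0,0,1.7,1],[0,0,0,3.4,1],[0,0,0,5.1,1],[0,0,0,6.2,1],[0,0,0,6.2,1]]'
python3 - <<'E'
from h import *
o=manip.get_obs(); print(R.from_quat(o["ee_rot"]).as_matrix().round(3))
snap("wrist","w4");snap("side","s2")
E
python3 m.py w4
python3 m.py s2
```

```text
clock: 4.78
position: [0.4523, -0.1219, 0.0161]
ee_rot: [0.679, 0.734, -0.0, -0.0]
ft_force: [0.0, -0.9, -0.5]
grip_width: 0.001
clock: 5.4
position: [0.454, -0.1216, 0.0323]
ee_rot: [0.93, 0.368, 0.0, 0.0]
ft_force: [-0.8, 1.4, 0.5]
grip_width: 0.002
clock: 6.02
position: [0.4538, -0.1216, 0.0322]
ee_rot: [0.998, 0.056, 0.0, 0.0]
ft_force: [-0.0, -0.1, -0.0]
grip_width: -0.003
[[ 0.994  0.111  0.001]
 [ 0.111 -0.994 -0.   ]
 [ 0.001  0.    -1.   ]]
slab [    0     0   498   327 73993] [[404.8999938964844, 51.0], [452.5, -211.0], [593.5, -185.39999389648438], [546.0, 76.5]] ((499.2153625488281, -67.22296142578125), (143.3346405029297, 266.2223815917969), 10.279375076293945)
tabtop 407
[ 0.4638 -0.1212  0.0456] ((463.8745422363281, -120.98307800292969), (5.7452287673950195, 27.00023651123047), 5.958709239959717)
edgetop 0
z37 grey [314.56818182 282.75757576] [300 281  30   6 132] [ 0.4658 -0.1208  0.0387] [ 0.467 -0.114  0.041]
z37 grey [293.44444444 292.55555556] [289 292  10   3  18] [ 0.4606 -0.1119  0.04  ] [ 0.461 -0.11   0.041]
z37 grey [336.4375 292.5   ] [331 292  12   2  16] 
[... 646 characters left out ...]
01953125, -34.52040100097656), (415.1135559082031, 116.44136810302734), 42.77861404418945)
edgetop 50
[ 0.5982 -0.081   0.0453] ((597.837646484375, -84.4721908569336), (110.2994384765625, 3.1042442321777344), 85.83501434326172)
z37 grey [345.78571429 261.64285714] [344 260   4   5  14] [ 0.5918 -0.0006  0.0363] [0.595 0.007 0.041]
z37 grey [365.42307692 293.07692308] [362 285   8  17  26] [ 0.6265 -0.1013  0.0372] [ 0.632 -0.075  0.041]
plate ((551.3731079101562, -65.71038818359375), (165.2018585205078, 99.00807189941406), 86.29581451416016) [[496.6000061035156, -144.89999389648438], [595.4000244140625, -151.3000030517578], [606.0999755859375, 13.5], [507.29998779296875, 19.899999618530273]]
```

View pics/w4.png

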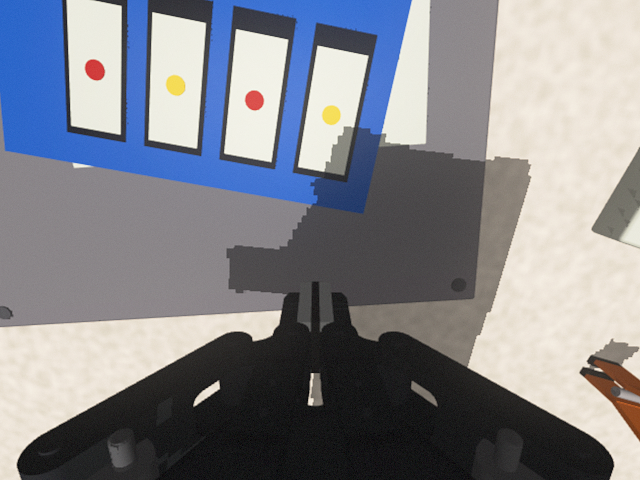

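The carrier is at yaw −3.8° and still seated: its corner at (0.496, −0.140) matches the prediction for rotation about the pin. I now push with the pad sides.

```bash
python3 -m pendant '[[0.2,0,0.4,0,1],[0.4,0.05,0.4,0,1],[0.6,0.07,0.4,0,1],[0.75,0.08,0.4,0,1],[0.85,0.1,0.4,0,1]]';python3 -m pendant '[[0.05,0,0,0,1],[0.1,0.01,0,0,1],[0.15,0.02,0,0,1],[0.2,0.02,0,0,1],[0.25,0.03,0,0,1]]'
```

```text
clock: 6.75
position: [0.4871, -0.1227, 0.0162]
ee_rot: [0.998, 0.055, -0.001, 0.0]
ft_force: [-5.4, -3.2, 2.2]
grip_width: -0.0
clock: 7.38
position: [0.4975, -0.1224, 0.0161]
ee_rot: [0.998, 0.055, -0.0, 0.0]
ft_force: [-4.3, -3.1, 1.0]
grip_width: -0.001
```

Force is now only about 5 N while pushing. I continue.

```bash
python3 -m pendant '[[0.05,0,0,0,1],[0.1,0.01,0,0,1],[0.15,0.02,0,0,1],[0.2,0.02,0,0,1],[0.25,0.03,0,0,1]]';python3 -m pendant '[[0.05,0,0,0,1],[0.1,0.01,0,0,1],[0.1,0.01,0,0,1]]'
python3 - <<'E'
from h import *
snap("wrist","w5");snap("side","s3");snap("scene","c3")
E
python3 m.py w5|tail -1;python3 m.py s3|tail -1; python3 m.py c3
```

```text
clock: 8.0
position: [0.508, -0.1222, 0.0162]
ee_rot: [0.998, 0.055, 0.0, -0.0]
ft_force: [-2.8, -2.4, -0.6]
grip_width: -0.003
clock: 8.38
position: [0.512, -0.1222, 0.0162]
ee_rot: [0.998, 0.055, 0.0, -0.0]
ft_force: [-1.4, -0.5, -0.3]
grip_width: -0.001
plate ((566.6536254882812, -68.09124755859375), (100.7960205078125, 164.05419921875), 7.772528648376465) [[505.6000061035156, 6.400000095367432], [527.7999877929688, -156.1999969482422], [627.7000122070312, -142.5], [605.5, 20.0]]
plate ((567.8728637695312, -71.53619384765625), (100.07073974609375, 165.05511474609375), 7.62883996963501) [[507.29998779296875, 3.5999999046325684], [529.2000122070312, -160.0], [628.4000244140625, -146.6999969482422], [606.5, 16.899999618530273]]
slab [ 205  218  141   79 4585] [[400.3999938964844, 57.0], [447.3999938964844, -208.6999969482422], [665.0, -170.1999969482422], [618.0, 95.5]] ((532.6777954101562, -56.60520935058594), (220.99331665039062, 269.89349365234375), 10.030625343322754)
tabtop 131
[ 0.6063 -0.0864  0.0452] ((570.1738891601562, -89.67389678955078), (115.2983169555664, 68.3830337524414), 9.317638397216797)
edgetop 100
[ 0.6146 -0.0777  0.0454] ((567.0072021484375, -83.02615356445312), (106.38623046875, 108.86775207519531), 7.487476348876953)
z37 grey [241.81818182 240.3030303 ] [236 238  13   6  33] [ 0.5197 -0.1204  0.0374] [ 0.525 -0.107  0.041]
z37 grey [301.61111111 259.5       ] [300 257   4   6  18] [0.5915 0.0043 0.036 ] [0.596 0.007 0.039]
z37 grey [259.41747573 271.34951456] [243 267  35   9 103] [ 0.6249 -0.0822  0.037 ] [ 0.632 -0.047  0.041]
plate ((565.9507446289062, -66.5641098022461), (106.36410522460938, 162.4872589111328), 8.092752456665039) [[501.8999938964844, 6.400000095367432], [524.7000122070312, -154.5], [630.0, -139.5], [607.2000122070312, 21.399999618530273]]
```

Yaw is 7.7° and home is 10.1°, so about 5 mm remains. I go in 1 mm steps and watch for the force rise.

```bash
python3 -m pendant '[[0.03,0,0,0,1],[0.06,0.01,0,0,1],[0.09,0.01,0,0,1],[0.09,0.01,0,0,1]]';python3 -m pendant '[[0.02,0,0,0,1],[0.04,0,0,0,1],[0.04,0,0,0,1]]'
```

```text
clock: 9.02
position: [0.515, -0.123, 0.0161]
ee_rot: [0.999, 0.055, -0.0, 0.0]
ft_force: [-5.3, -3.2, 2.7]
grip_width: 0.003
clock: 9.4
position: [0.5155, -0.1232, 0.0159]
ee_rot: [0.999, 0.054, -0.001, 0.0]
ft_force: [-7.8, -4.1, 4.4]
grip_width: 0.003
```

```bash
python3 -m pendant '[[0.03,0,0,0,1],[0.06,0,0,0,1],[0.06,0,0,0,1]]'
python3 - <<'E'
from h import *
snap("wrist","w6");snap("side","s4");snap("scene","c4")
a=cv2.resize(cv2.imread("pics/s4.png")[230:350,250:410],(640,480),interpolation=cv2.INTER_CUBIC);b=cv2.resize(cv2.imread("pics/c4.png")[205:305,200:350],(640,480),interpolation=cv2.INTER_CUBIC)
cv2.imwrite("pics/v4.png",cv2.resize(np.hstack([a,b]),(800,300)))
E
python3 m.py w6|tail -1;python3 m.py s4|tail -1; python3 m.py c4|tail -1
```

```text
clock: 9.78
position: [0.5158, -0.1233, 0.0155]
ee_rot: [0.999, 0.054, -0.004, 0.0]
ft_force: [-17.4, -5.1, 11.8]
grip_width: -0.001
plate ((568.997314453125, -69.15495300292969), (100.81414031982422, 163.36135864257812), 9.38337230682373) [[505.8999938964844, 3.200000047683716], [532.5999755859375, -158.0], [632.0, -141.5], [605.4000244140625, 19.700000762939453]]
plate ((569.7008056640625, -72.4522933959961), (99.40135192871094, 166.3122100830078), 8.902896881103516) [[507.70001220703125, 2.0], [533.5, -162.3000030517578], [631.7000122070312, -146.89999389648438], [605.9000244140625, 17.399999618530273]]
plate ((567.7760009765625, -67.21621704101562), (107.16727447509766, 162.54078674316406), 8.916010856628418) [[502.20001220703125, 4.800000190734863], [527.4000244140625, -155.8000030517578], [633.2999877929688, -139.1999969482422], [608.0999755859375, 21.399999618530273]]
```

View pics/v4.png

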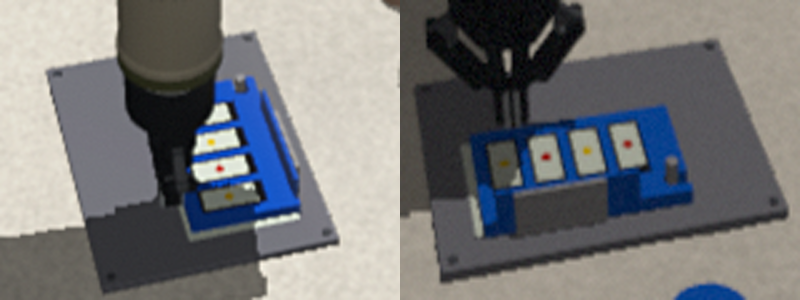

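View pics/w6.png

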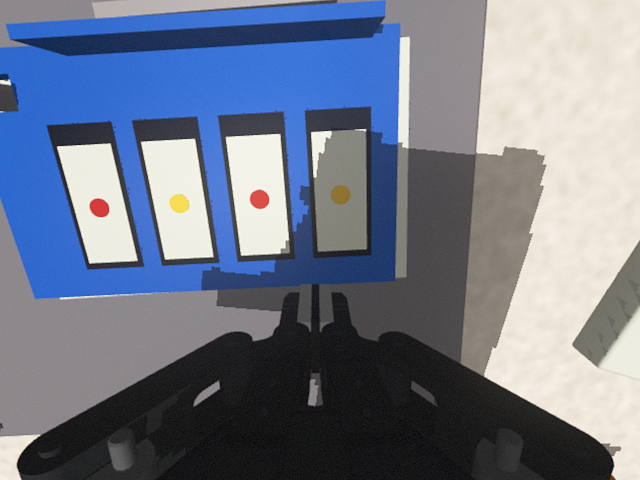

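The wall is near the tab, but the measured yaw of 9.0–9.4° leaves up to 1° open. I look closer at the seam.

```bash
python3 - <<'E'
from h import *
im=cv2.imread("pics/w6.png")[0:60,0:400]
cv2.imwrite("pics/v5.png",cv2.resize(im,(800,480),interpolation=cv2.INTER_NEAREST)) if 0 else cv2.imwrite("pics/v5.png",cv2.resize(im,None,fx=2,fy=6,interpolation=cv2.INTER_CUBIC))
X=cloud("w6");p=load("w6")[0];hsv=cv2.cvtColor(p,cv2.COLOR_RGB2HSV)
m=(abs(X[...,2]-.046)<.004)&(X[...,0]>.58)
blue=m&(hsv[...,1]>120); grey=m&(hsv[...,1]<80)
a=R.from_euler('z',10.07,degrees=True).as_matrix()
for nm,k in(("blue",blue),("grey",grey)):
    D=(X[k]-[.5912,.0022,0])@a*1000; print(nm,k.sum())
    for y0 in range(-140,-20,10):
        s=(D[:,1]>=y0)&(D[:,1]<y0+10)
        if s.sum()>3: print(y0,np.percentile(D[s,0],[2,50,98]).round(1),s.sum())
E
```

```text
blue 7627
-140 [10.8 12.5 14.9] 582
-130 [10.9 12.6 15.1] 713
-120 [11.  12.7 15.3] 714
-110 [11.2 12.8 15.3] 716
-100 [11.3 13.  15.5] 692
-90 [11.4 13.1 15.6] 702
-80 [11.6 13.2 15.8] 704
-70 [11.7 13.3 15.8] 670
-60 [11.8 13.5 15.9] 676
-50 [11.9 13.5 16. ] 674
-40 [12.  13.7 16.2] 680
-30 [12.2 13.5 16.1] 104
grey 2559
-140 [14.9 15.1 15.6] 6
-130 [15.  16.1 16.6] 54
-120 [15.7 16.3 16.8] 171
-110 [15.8 16.4 17.4] 243
-100 [15.8 16.7 18. ] 322
-90 [15.9 17.2 18.7] 400
-80 [15.9 17.4 19.3] 484
-70 [15.8 17.8 19.9] 557
-60 [16.  17.9 20.1] 304
-50 [15.8 16.  16.4] 6
-40 [16.1 16.3 16.5] 7
-30 [12.8 16.1 16.5] 5
```

View pics/v5.png

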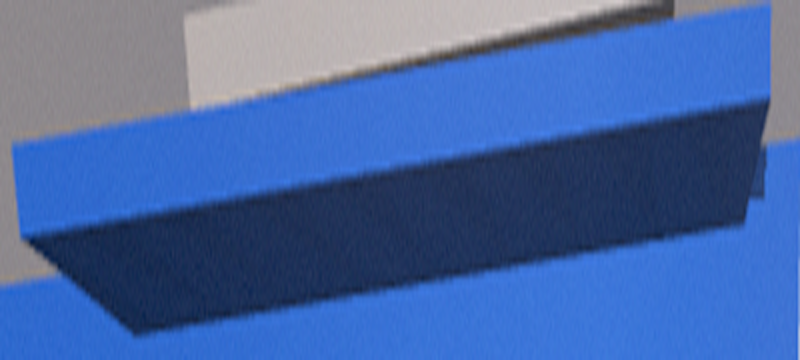

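The seam confirms it: the wall touches the tab at its pin-side end, and about 1 mm is open at the far end. The slot play let the carrier shift toward +x. I back off and push again nearer the corner for a better lever.

```bash
python3 -m pendant '[[-0.3,0,0,0,1],[-0.3,0.3,-0.05,0.3,1],[-0.3,0.6,-0.05,-0.6,1],[-0.1,0.6,-0.05,-0.6,1],[-0.1,0.6,-0.05,-0.6,1]]';python3 -m pendant '[[0.05,0,0,0,1],[0.1,0,0,0,1],[0.15,0,0,0,1],[0.15,0,0,0,1]]'
```

```text
clock: 10.55
position: [0.5188, -0.1459, 0.0182]
ee_rot: [0.996, 0.085, 0.0, -0.0]
ft_force: [-0.3, -0.1, 0.2]
grip_width: 0.002
clock: 11.05
position: [0.5209, -0.1463, 0.0177]
ee_rot: [0.996, 0.085, -0.003, 0.0]
ft_force: [-14.7, -3.6, 11.2]
grip_width: 0.006
```

```bash
python3 -m pendant '[[0.0,0,-0.04,0,1],[0,0,-0.06,0,1],[0.03,0,-0.06,0,1],[0.03,0,-0.06,0,1]]'
python3 - <<'E'
from h import *
snap("wrist","w7")
im=cv2.imread("pics/w7.png"); cv2.imwrite("pics/v7.png",im)
E
cat > seam.py <<'E'
from h import *
import sys
def seam(n):
    X=cloud(n);p=load(n)[0];hsv=cv2.cvtColor(p,cv2.COLOR_RGB2HSV)
    m=(abs(X[...,2]-.046)<.004)&(X[...,0]>.58)&(X[...,0]<.68)&(abs(X[...,1]+.08)<.09)
    a=R.from_euler('z',10.07,degrees=True).as_matrix()
    for nm,k in(("blue",m&(hsv[...,1]>120)),("grey",m&(hsv[...,1]<80))):
        D=(X[k]-[.5912,.0022,0])@a*1000; print(nm,k.sum())
        if k.sum()>10: print([(y0,*np.percentile(D[s,0],[2,50,98]).round(1).tolist()) for y0 in range(-150,-20,10) for s in[(D[:,1]>=y0)&(D[:,1]<y0+10)] if s.sum()>5])
seam(sys.argv[1])
E
python3 seam.py w7; python3 m.py w7|tail -1
```

```text
clock: 11.55
position: [0.5209, -0.1463, 0.0186]
ee_rot: [0.996, 0.085, -0.004, 0.0]
ft_force: [-11.1, -6.5, -3.2]
grip_width: 0.002
blue 6276
[(-140, 12.0, 13.7, 16.2), (-130, 12.0, 13.6, 16.2), (-120, 11.9, 13.5, 15.9), (-110, 11.9, 13.5, 15.8), (-100, 11.9, 13.5, 15.9), (-90, 11.8, 13.4, 15.9), (-80, 11.8, 13.4, 15.8), (-70, 11.7, 13.3, 15.7), (-60, 11.7, 13.4, 15.8), (-50, 11.7, 13.2, 15.8), (-40, 11.6, 11.9, 12.2)]
grey 2563
[(-130, 16.1, 17.3, 19.0), (-120, 16.0, 17.3, 18.6), (-110, 16.0, 17.3, 18.7), (-100, 16.0, 17.4, 18.8), (-90, 16.0, 17.3, 18.8), (-80, 16.0, 17.4, 18.8), (-70, 15.8, 17.4, 18.9), (-60, 16.0, 17.3, 18.9)]
plate ((569.4284057617188, -72.51439666748047), (100.34357452392578, 157.63580322265625), 10.558850288391113) [[505.70001220703125, -4.199999809265137], [534.5, -159.1999969482422], [633.2000122070312, -140.8000030517578], [604.2999877929688, 14.199999809265137]]
```

View pics/v7.png

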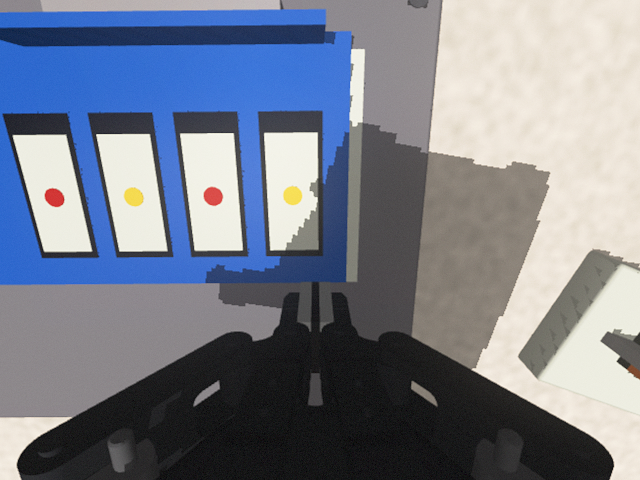

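The seam is now flush along the whole tab: wall face 15.8–16.2 mm, tab face 15.8–16.1 mm. I back straight off, then rise and go to the clip.

```bash
python3 -m pendant '[[-0.15,0,0,0,1],[-0.8,0,0,0,1],[-0.8,0,-1.4,0,1],[-0.8,0.5,-2.8,-1.7,0.6],[-0.8,1.5,-3.8,-3.4,0.0]]'; python3 - <<'E'
from h import *
o=manip.get_obs();Rm=R.from_quat(o["ee_rot"]).as_matrix();d=np.array([.5202,-.3168,.170])-o["position"]
x=Rm[:,0];print(Rm.round(3).tolist(),"rows",(d@Rm/.04).round(2),"turn",-(78.2-np.degrees(np.arctan2(x[1],x[0])))/6,np.round(o["joint_pos"],2))
E
```

```text
clock: 12.22
position: [0.5053, -0.2081, 0.176]
ee_rot: [0.964, 0.266, 0.002, 0.001]
ft_force: [0.6, 0.5, -0.5]
grip_width: 0.415
[[0.859, 0.513, 0.004], [0.513, -0.859, -0.001], [0.003, 0.003, -1.0]] rows [-1.07  2.52  0.15] turn -7.891783194075494 [ 0.62  0.22 -0.36  1.73  0.08  1.2  -0.79]
```

```bash
python3 -m pendant '[[-0.2,0.5,0,-1.7,0],[-0.45,1.1,0.05,-3.4,0],[-0.7,1.7,0.1,-5.1,0],[-0.9,2.3,0.15,-6.8,0],[-1.07,2.52,0.15,-7.9,0]]'; python3 - <<'E'
from h import *
o=manip.get_obs();Rm=R.from_quat(o["ee_rot"]).as_matrix();d=np.array([.5202,-.3168,.066])-o["position"]
x=Rm[:,0];print("rows",(d@Rm/.04).round(2),"turn",-(78.2-np.degrees(np.arctan2(x[1],x[0])))/6,np.round(o["joint_pos"],2))
snap("wrist","w8");snap("side","s8")
E
python3 seam.py w8
```

```text
clock: 12.85
position: [0.5182, -0.3191, 0.1664]
ee_rot: [0.778, 0.629, 0.0, 0.0]
ft_force: [0.3, -0.2, 0.0]
grip_width: 1.001
rows [0.07 0.04 2.51] turn -0.0472714942875451 [ 0.79  0.37 -0.39  1.58  0.15  1.23  0.16]
blue 0
grey 0
```

View pics/w8.png

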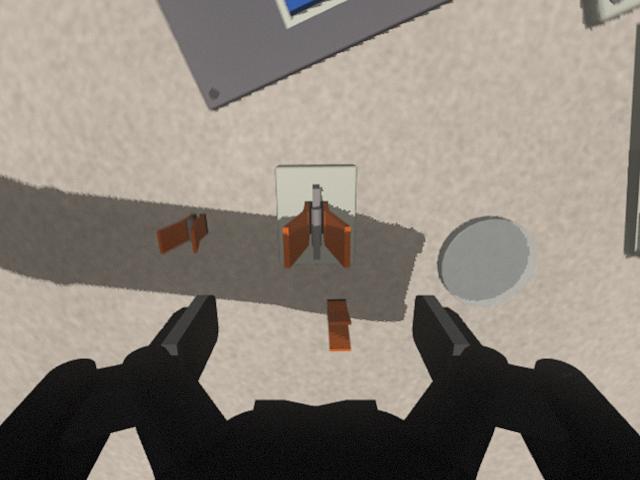

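The view shows the clip square to the tool and centred at column 317, its tails between the fingers. I descend and pinch.

```bash
python3 -m pendant '[[0.05,0.03,0.8,0,0],[0.07,0.04,1.6,0,0],[0.07,0.04,2.2,0,0],[0.07,0.04,2.5,0,0],[0.07,0.04,2.5,0,0]]' ; python3 -m pendant '[[0,0,0,0,0.4],[0,0,0,0,0.5],[0,0,0,0,0.6],[0,0,0,0,0.7],[0,0,0,0,1]]' 25; python3 -m pendant '[[0,0,0,0,1],[0,0,0,0,1],[0,0,0,0,1]]' 25;python3 - <<'E'
from h import *
snap("wrist","w9");snap("side","s9")
a=cv2.imread("pics/w9.png");b=cv2.resize(cv2.imread("pics/s9.png")[310:460,220:420],(640,480),interpolation=cv2.INTER_CUBIC)
cv2.imwrite("pics/v9.png",cv2.resize(np.hstack([a,b]),(800,300)))
E
```

```text
clock: 13.58
position: [0.52, -0.3151, 0.0664]
ee_rot: [0.779, 0.627, 0.0, -0.0]
ft_force: [0.5, 0.1, 0.2]
grip_width: 1.0
clock: 14.2
position: [0.52, -0.3162, 0.0674]
ee_rot: [0.779, 0.627, -0.0, 0.001]
ft_force: [-1.6, 0.0, 8.1]
grip_width: 0.204
clock: 14.58
position: [0.52, -0.3163, 0.0674]
ee_rot: [0.779, 0.627, -0.0, 0.001]
ft_force: [-2.1, 0.7, 8.3]
grip_width: 0.203
```

View pics/v9.png

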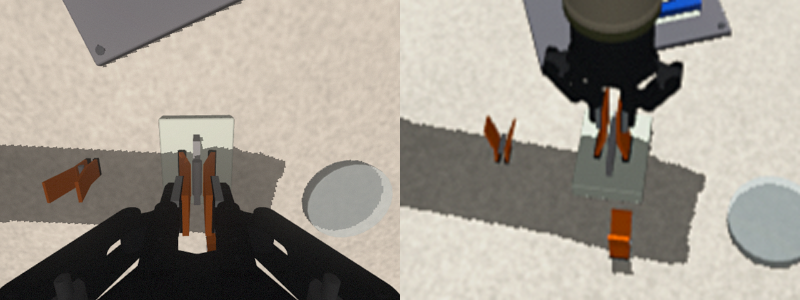

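The opening is 17 mm, so the tails are fully pinched and the jaws open. I lift.

```bash
python3 -m pendant '[[0,0,-0.4,0,1],[0,0,-1,0,1],[0,0,-2,0,1],[0,0,-2.5,0,1],[0,0,-2.5,0,1]]'; python3 - <<'E'
from h import *
snap("wrist","w10");snap("side","s10");snap("scene","c10")
a=cv2.imread("pics/w10.png")[150:450,170:470];b=cv2.imread("pics/s10.png")[270:420,230:380];c=cv2.imread("pics/c10.png")[130:280,80:230]
cv2.imwrite("pics/v10.png",np.hstack([cv2.resize(i,(266,266),interpolation=cv2.INTER_CUBIC) for i in(a,b,c)]))
o=manip.get_obs();Rm=R.from_quat(o["ee_rot"]).as_matrix();print(o["position"],(np.array([.622,-.0837,.147])-o["position"])@Rm/.04)
X=cloud("s10");p=load("s10")[0]
for n in("w10","s10","c10"):
    X=cloud(n);hsv=cv2.cvtColor(load(n)[0],cv2.COLOR_RGB2HSV);m=(hsv[...,0]<15)&(hsv[...,1]>150)&(abs(X[...,0]-.52)<.05)&(abs(X[...,1]+.316)<.05)
    D=(X[m]-o["position"])@Rm*1000; print(n,m.sum(),np.percentile(D,[1,50,99],axis=0).round(1).tolist())
E
```

```text
clock: 15.3
position: [0.5206, -0.3161, 0.168]
ee_rot: [0.779, 0.627, 0.0, 0.001]
ft_force: [-0.4, 0.8, -0.6]
grip_width: 0.205
[ 0.51912243 -0.31546369  0.16489122] [6.20854394 1.28028526 0.44865163]
w10 3549 [[-13.4, -13.1, -91.5], [8.8, 7.3, -31.0], [14.3, 19.2, 34.4]]
s10 249 [[-18.2, -12.6, -48.5], [-13.0, 8.0, -7.4], [10.7, 18.8, 38.8]]
c10 425 [[-11.7, -15.4, -140.0], [10.0, 8.3, 12.7], [18.2, 26.5, 39.7]]
```

View pics/v10.png

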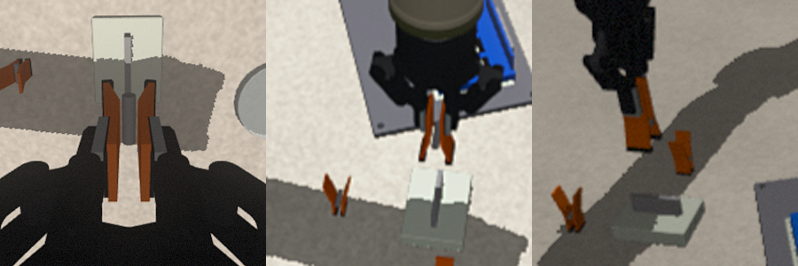

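The clip hangs in the gripper with its jaws open and is clear of the stand. I measure the jaw centre relative to the tool.

```bash
python3 - <<'E'
from h import *
o=manip.get_obs();Rm=R.from_quat(o["ee_rot"]).as_matrix()
P=np.array([.5206,-.3161,.168])
for n in("w10","s10"):
    X=cloud(n);im=load(n)[0];hsv=cv2.cvtColor(im,cv2.COLOR_RGB2HSV);m=(hsv[...,0]<15)&(hsv[...,1]>150)&(abs(X[...,0]-.52)<.05)&(abs(X[...,1]+.316)<.05)
    D=(X-P)@Rm*1000
    for z in range(-45,50,8):
        k=m&(D[...,2]>z)&(D[...,2]<=z+8)
        if k.sum()>5:
            L=D[k]; y=L[:,1]; g=lambda s:np.percentile(s,[3,97]).round(1).tolist() if len(s)>3 else None
            print(n,z,k.sum(),"neg",g(y[y<2]),"pos",g(y[y>2]),"x",g(L[:,0]))
a=cv2.imread("pics/w10.png")[200:400,230:410]; cv2.imwrite("pics/v11.png",cv2.resize(a,None,fx=3,fy=3,interpolation=cv2.INTER_CUBIC))
print(manip.get_obs()["position"])
E
```

```text
w10 -45 824 neg [-8.0, -4.3] pos [5.8, 9.6] x [-12.6, 13.5]
w10 -37 851 neg [-8.0, -4.3] pos [5.7, 9.6] x [-12.9, 14.4]
w10 -29 308 neg [-7.9, -4.3] pos [5.8, 10.2] x [-8.6, 14.4]
w10 -21 198 neg [-8.0, -4.3] pos [5.8, 9.9] x [-9.7, 14.4]
w10 -13 248 neg [-8.1, -4.3] pos [5.9, 10.5] x [-6.5, 14.4]
w10 -5 138 neg [-8.3, -4.4] pos [6.0, 9.9] x [12.4, 14.5]
w10 3 179 neg [-8.1, -4.3] pos [6.0, 9.8] x [-10.2, 14.4]
w10 11 181 neg [-10.4, -5.3] pos [7.6, 12.2] x [1.8, 14.5]
w10 19 232 neg [-12.4, -7.7] pos [10.3, 14.4] x [-1.4, 14.3]
w10 27 226 neg [-14.5, -10.2] pos [12.2, 16.6] x [-5.6, 14.3]
w10 35 106 neg [-15.1, -11.8] pos [13.7, 18.0] x [-8.5, 14.1]
s10 -37 63 neg [-9.2, -4.1] pos [5.9, 9.7] x [-16.3, 10.0]
s10 -29 18 neg [-7.8, -4.0] pos [6.5, 10.1] x [-16.5, -1.5]
s10 -21 18 neg [-7.9, -3.9] pos [6.6, 10.0] x [-17.4, -1.7]
s10 -13 17 neg [-8.1, -4.0] pos [6.7, 10.2] x [-16.8, -1.7]
s10 -5 18 neg [-8.0, -4.2] pos [6.6, 11.2] x [-16.0, -6.5]
s10 3 12 neg [-8.0, -6.0] pos [6.6, 9.9] x [-17.6, -13.2]
s10 11 14 neg [-9.8, -4.5] pos [8.6, 11.9] x [-16.6, 6.7]
s10 19 25 neg [-11.3, -8.4] pos [10.5, 14.2] x [-16.5, 4.1]
s10 27 29 neg [-13.6, -10.4] pos [12.9, 16.1] x [-15.7, 8.0]
s10 35 26 neg [-14.8, -11.9] pos [14.2, 17.4] x [-15.5, 7.6]
[ 0.51912243 -0.31546369  0.16489122]
```

View pics/v11.png

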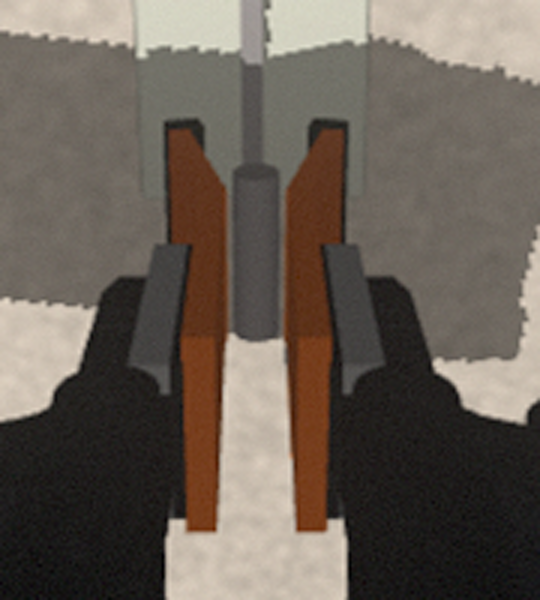

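The clip sits centred between the pads: tails at columns 225 and 285 and pads at 188 and 325 in the crop share the centre 255. I carry it over the edge and stay high.

```bash
python3 -m pendant '[[1.2,0.2,0,-0.7,1],[2.5,0.5,0,-1.5,1],[3.8,0.8,0.1,-2.2,1],[5.1,1.05,0.2,-3,1],[5.9,1.2,0.4,-3.7,1]]';python3 -m pendant '[[0,0,0,0,1],[0,0,0,0,1],[0,0,0,0,1]]'; python3 - <<'E'
from h import *
o=manip.get_obs();Rm=R.from_quat(o["ee_rot"]).as_matrix();x=Rm[:,0];print(o["position"],(np.array([.622,-.0837,.107])-o["position"])@Rm/.04,"yaw",np.degrees(np.arctan2(x[1],x[0])))
snap("wrist","w12")
E
```

```text
clock: 16.08
position: [0.6172, -0.0919, 0.1491]
ee_rot: [0.641, 0.767, 0.0, -0.001]
ft_force: [0.4, -0.9, -0.7]
grip_width: 0.201
clock: 16.45
position: [0.6166, -0.097, 0.1502]
ee_rot: [0.644, 0.765, -0.0, -0.0]
ft_force: [0.7, 0.1, -0.6]
grip_width: 0.205
[ 0.61658519 -0.09703428  0.15018204] [0.30611082 0.19067032 1.07926982] yaw 99.7639988318777
```

View pics/w12.png

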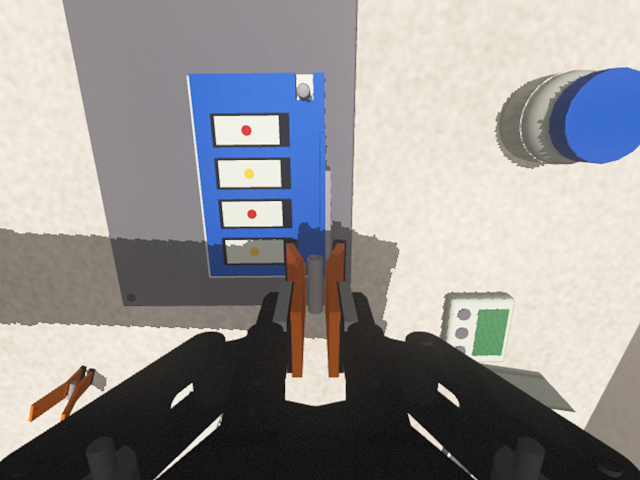

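The view shows the carrier home against the tab (seam at about (327,200)) and the open jaws at (293,250) and (337,250) behind it. I measure the seam and the jaws in the same picture.

```bash
cat > al.py <<'E'
from h import *
import sys
n=sys.argv[1]
o=manip.get_obs();Rm=R.from_quat(o["ee_rot"]).as_matrix();P=np.array(o["position"])
X=cloud(n);hsv=cv2.cvtColor(load(n)[0],cv2.COLOR_RGB2HSV);D=(X-P)@Rm*1000
near=(abs(D[...,1])<60)&(abs(D[...,0])<200)
org=near&(hsv[...,0]<15)&(hsv[...,1]>150)&(X[...,2]>.05)&(abs(D[...,0])<25)&(abs(D[...,1])<25)
y=D[org][:,1];z=D[org][:,2]
for a,b in((-40,0),(25,45)):
    s=(z>a)&(z<b); l=y[s&(y<1)];r=y[s&(y>1)]; 
    if len(l)and len(r): print("clip",a,s.sum(),np.percentile(l,[2,98]).round(1),np.percentile(r,[2,98]).round(1),"outer mid",(np.percentile(l,2)+np.percentile(r,98))/2,"inner mid",(np.percentile(l,98)+np.percentile(r,2))/2)
print("clip x",np.percentile(D[org][:,0],[1,99]).round(1),"zmax",z.max())
e=near&(abs(X[...,2]-.046)<.003)&~org
bl=e&(hsv[...,0]>100)&(hsv[...,1]>120); gr=e&(hsv[...,1]<80)
for nm,k in(("blue",bl),("grey",gr)):
    L=D[k];print(nm,k.sum())
    for x0 in range(-40,120,15):
        s=(L[:,0]>=x0)&(L[:,0]<x0+15)
        if s.sum()>5: print(x0,np.percentile(L[s,1],[2,50,98]).round(1),s.sum())
    if len(L): print("xrange",np.percentile(L[:,0],[1,99]).round(1))
E
python3 al.py w12; python3 seam.py w12
```

```text
clip -40 2501 [-8.3 -4.4] [5.6 9.6] outer mid 0.6919871773393647 inner mid 0.5572713623386161
clip 25 396 [-15.9 -10. ] [11.4 17.3] outer mid 0.7026128157377434 inner mid 0.7264196744889091
clip x [-13.5  14. ] zmax 41.52471575707748
blue 702
-40 [7.2 8.  8. ] 18
-25 [4.7 7.  7.9] 59
-10 [4.6 6.2 7.8] 92
5 [4.5 6.1 7.7] 96
20 [3.8 6.  7.5] 104
35 [3.7 5.8 7.4] 125
50 [3.6 5.4 7.3] 126
65 [3.6 5.3 7.1] 82
xrange [-31.1  73.2]
grey 448
-25 [ 8.6 10.1 11.8] 61
-10 [ 8.5 10.1 11.7] 93
5 [ 8.3  9.9 11.5] 96
20 [ 8.2  9.7 11.3] 99
35 [ 8.   9.6 11.7] 99
xrange [-20.2  47.1]
blue 705
[(-140, 14.8, 15.6, 15.6), (-130, 14.2, 15.5, 15.6), (-120, 12.4, 13.9, 15.5), (-110, 12.4, 13.9, 15.5), (-100, 12.4, 13.9, 15.5), (-90, 12.4, 13.9, 15.4), (-80, 11.7, 13.9, 15.4), (-70, 11.7, 13.8, 15.4), (-60, 11.7, 13.5, 15.3), (-50, 11.7, 13.5, 15.3), (-40, 11.7, 13.4, 15.2), (-30, 11.7, 13.4, 15.2)]
grey 449
[(-130, 16.3, 17.1, 18.7), (-120, 16.3, 17.9, 19.5), (-110, 16.2, 17.8, 19.4), (-100, 16.2, 17.7, 19.3), (-90, 16.1, 17.7, 19.2), (-80, 16.1, 17.6, 19.1), (-70, 16.0, 17.5, 19.7), (-60, 16.0, 18.2, 19.7)]
```

```bash
python3 -m pendant '[[0.2,0.1,0.2,-0.07,1],[0.33,0.18,0.5,-0.07,1],[0.33,0.18,0.8,-0.07,1],[0.33,0.18,1.0,-0.07,1],[0.33,0.18,1.0,-0.07,1]]';python3 - <<'E'
from h import *
o=manip.get_obs();print(o["position"]);snap("wrist","w13");snap("scene","c13");print(manip.get_obs()["position"])
a=cv2.imread("pics/w13.png")[130:400,200:440];c=cv2.imread("pics/c13.png")[170:290,200:320]
cv2.imwrite("pics/v13.png",np.hstack([cv2.resize(i,(400,400),interpolation=cv2.INTER_CUBIC) for i in(a,c)]))
E
python3 al.py w13
```

```text
clock: 17.12
position: [0.6213, -0.0815, 0.1095]
ee_rot: [0.641, 0.768, -0.0, -0.001]
ft_force: [-0.6, 0.2, -0.5]
grip_width: 0.206
[ 0.62131975 -0.08146046  0.10954982]
[ 0.62198786 -0.08138849  0.11072459]
clip -40 2497 [-8.8 -4.9] [5.  9.2] outer mid 0.240712289590709 inner mid 0.04860927763279266
clip 25 409 [-16.4 -10.1] [10.5 16.4] outer mid -0.04275381944043133 inner mid 0.17343284022452554
clip x [-13.5  14.3] zmax 41.9791852660969
blue 638
-10 [-3.8 -2.1 -0.5] 60
5 [-3.7 -1.8  0.1] 155
20 [-3.7 -1.8  0.1] 146
35 [-3.6 -2.  -0.5] 148
50 [-3.5 -1.7  0.1] 101
xrange [-49.6  59.2]
grey 321
-10 [0.8 2.8 4.1] 61
5 [0.8 2.4 4. ] 134
20 [0.8 2.3 3.9] 126
xrange [-1.5 33. ]
```

View pics/v13.png

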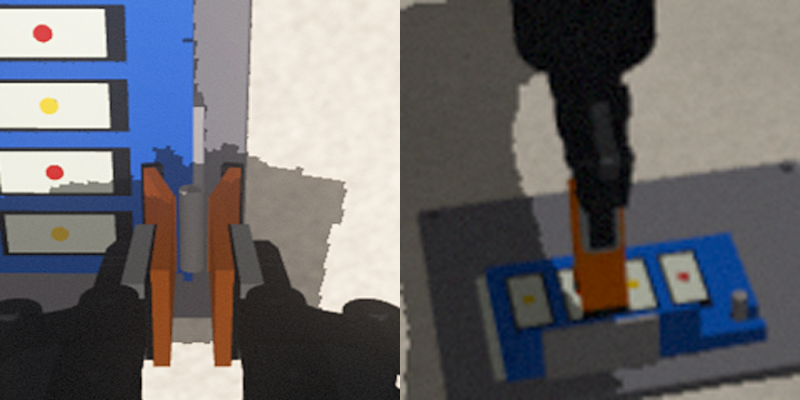

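The combined edge spans −3.7 to +4.1 mm and the clip is centred at about 0.1, so they are aligned. I descend.

```bash
python3 -m pendant '[[-0.05,0,0.2,0,1],[-0.05,0,0.4,0,1],[-0.05,0,0.5,0,1],[-0.05,0,0.5,0,1]]';python3 -m pendant '[[0,0,0.15,0,1],[0,0,0.3,0,1],[0,0,0.4,0,1],[0,0,0.4,0,1],[0,0,0.4,0,1]]';python3 - <<'E'
from h import *
o=manip.get_obs();print(o["position"],o["ft_force"]);snap("wrist","w14");snap("scene","c14");snap("side","s14")
a=cv2.imread("pics/w14.png")[130:400,200:440];c=cv2.imread("pics/c14.png")[170:290,200:320];b=cv2.imread("pics/s14.png")[230:330,290:390]
cv2.imwrite("pics/v14.png",np.hstack([cv2.resize(i,(266,266),interpolation=cv2.INTER_CUBIC) for i in(a,c,b)]))
E
python3 al.py w14
```

```text
clock: 17.73
position: [0.6219, -0.0831, 0.09]
ee_rot: [0.641, 0.768, -0.0, -0.0]
ft_force: [0.5, 0.3, -0.5]
grip_width: 0.201
clock: 18.35
position: [0.6223, -0.0831, 0.0747]
ee_rot: [0.641, 0.768, 0.0, 0.0]
ft_force: [-0.1, -0.3, -0.8]
grip_width: 0.204
[ 0.62230143 -0.0831462   0.07465614] [-0.05876429 -0.28237229 -0.82995251]
clip -40 2534 [-8.1 -4.4] [5.6 9.7] outer mid 0.8001997586872678 inner mid 0.6144710315049848
clip x [-13.7  14.2] zmax 24.66547795519668
blue 964
-40 [-3.8 -2.  -0.3] 152
5 [-3.5 -1.9 -0.2] 110
20 [-3.9 -1.8 -0.2] 207
35 [-3.9 -1.8 -0.2] 228
50 [-3.8 -2.  -0.2] 186
xrange [-47.2  61.1]
grey 422
-40 [0.3 2.1 3.8] 108
5 [0.8 2.5 4.1] 109
20 [0.8 2.4 4. ] 197
xrange [-43.7  34.9]
```

View pics/v14.png

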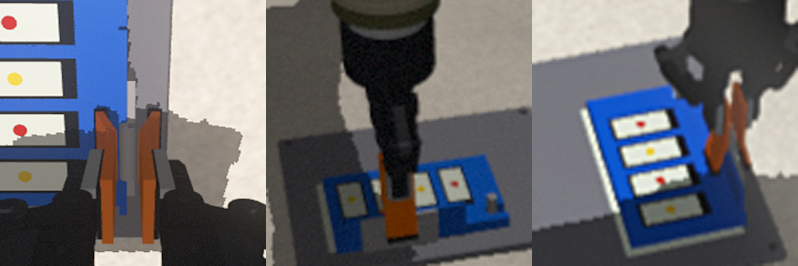

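There is no contact force, and the jaws straddle both the wall and the tab. I release gradually, check, then withdraw upward.

```bash
python3 -m pendant '[[0,0,0,0,0.72],[0,0,0,0,0.65],[0,0,0,0,0.58],[0,0,0,0,0.5],[0,0,0,0,0.4]]';python3 -m pendant '[[0,0,0,0,0.2],[0,0,0,0,0],[0,0,0,0,0],[0,0,0,0,0]]';python3 - <<'E'
from h import *
snap("wrist","w15");snap("scene","c15");snap("side","s15")
a=cv2.imread("pics/w15.png")[130:400,200:440];c=cv2.imread("pics/c15.png")[170:290,200:320];b=cv2.imread("pics/s15.png")[230:330,290:390]
cv2.imwrite("pics/v15.png",np.hstack([cv2.resize(i,(266,266),interpolation=cv2.INTER_CUBIC) for i in(a,c,b)]))
E
python3 al.py w15
```

```text
clock: 19.12
position: [0.6223, -0.0832, 0.0746]
ee_rot: [0.641, 0.768, 0.0, 0.0]
ft_force: [0.4, 0.4, 1.0]
grip_width: 0.598
clock: 19.62
position: [0.6222, -0.0831, 0.0745]
ee_rot: [0.641, 0.768, -0.0, 0.0]
ft_force: [-1.0, 0.2, -0.3]
grip_width: 1.0
clip -40 5624 [-18.7  -7.4] [ 8.6 20.8] outer mid 1.0640879751629981 inner mid 0.6005694748059196
clip x [-13.9  14. ] zmax 24.40018425938605
blue 932
-40 [-3.8 -2.  -0.2] 119
5 [-3.5 -1.8 -0.2] 135
20 [-3.4 -1.7  0.4] 207
35 [-3.3 -1.7 -0.2] 206
50 [-3.7 -1.9 -0.1] 188
xrange [-47.4  61.1]
grey 402
-40 [0.9 2.7 3.9] 64
5 [0.8 2.5 4.2] 138
20 [0.9 2.5 4.1] 195
xrange [-35.1  34.9]
```

View pics/v15.png

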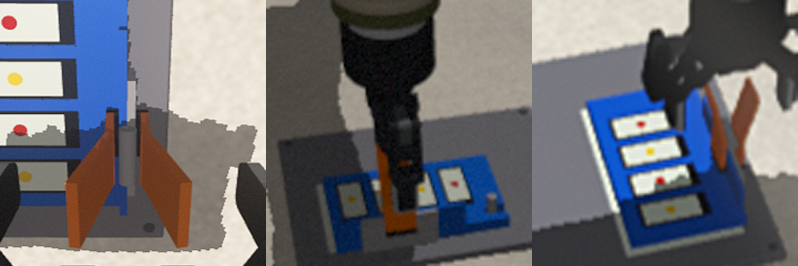

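The clip grips the wall and tab together. The tails are spread symmetrically and the fingers are clear on both sides. I withdraw straight up and away, then inspect.

```bash
python3 -m pendant '[[0,0,-0.5,0,0],[0,0,-1.5,0,0],[0,0,-2.8,0,0],[0,0,-3.6,0,0],[0,0,-3.6,0,0]]';python3 -m pendant '[[-1.3,0,-0.5,0,0],[-2.6,0,-0.5,0,0],[-3,0,-0.5,0,0],[-3,0,-0.5,0,0]]';python3 - <<'E'
from h import *
snap("wrist","w16");snap("scene","c16");snap("side","s16")
a=cv2.imread("pics/w16.png");c=cv2.imread("pics/c16.png")[170:290,200:360];b=cv2.imread("pics/s16.png")[230:350,250:410]
cv2.imwrite("pics/v16.png",cv2.resize(np.hstack([cv2.resize(i,(640,480),interpolation=cv2.INTER_CUBIC) for i in(a,c,b)]),(800,200)))
cv2.imwrite("pics/v17.png",cv2.resize(np.hstack([cv2.resize(i,(640,480),interpolation=cv2.INTER_CUBIC) for i in(c,b)]),(800,300)))
# tail tops
for n in("w16","s16","c16"):
    X=cloud(n);hsv=cv2.cvtColor(load(n)[0],cv2.COLOR_RGB2HSV)
    a=R.from_euler('z',10.07,degrees=True).as_matrix();D=(X-[.5912,.0022,0])@a*1000
    m=(hsv[...,0]<15)&(hsv[...,1]>150)&(abs(D[...,0]-15)<40)&(abs(D[...,1]+90)<40)&(D[...,2]>30)
    print(n,m.sum(),np.percentile(D[m],[1,99],axis=0).round(1).tolist())
E
python3 seam.py w16; for i in w16 s16; do python3 m.py $i|tail -1;done
```

```text
clock: 20.4
position: [0.6238, -0.0829, 0.2231]
ee_rot: [0.641, 0.768, 0.002, 0.003]
ft_force: [-0.7, -0.1, -0.3]
grip_width: 1.004
clock: 20.9
position: [0.6433, -0.2019, 0.2378]
ee_rot: [0.641, 0.767, -0.0, -0.001]
ft_force: [-0.1, 0.5, 0.4]
grip_width: 1.001
w16 1172 [[-2.8, -103.6, 68.3], [36.4, -76.7, 115.3]]
s16 177 [[-3.1, -108.1, 38.2], [35.0, -78.7, 115.5]]
c16 574 [[-3.6, -101.4, 36.1], [35.7, -74.5, 114.0]]
blue 396
[(-140, 12.4, 13.8, 15.2), (-130, 12.4, 13.8, 15.2), (-120, 12.4, 13.8, 15.2), (-110, 8.3, 13.8, 25.7), (-70, 12.4, 13.7, 15.0), (-60, 12.4, 13.7, 15.0), (-50, 11.5, 13.2, 15.0), (-40, 11.5, 13.2, 15.0), (-30, 11.5, 13.2, 14.9)]
grey 158
[(-130, 17.1, 18.0, 19.0), (-120, 17.0, 18.0, 18.9), (-110, 11.6, 17.9, 20.5), (-70, 16.8, 17.7, 19.5), (-60, 16.8, 18.1, 19.4)]
plate ((571.9295654296875, -86.44977569580078), (98.72696685791016, 127.62939453125), 10.357423782348633) [[511.8999938964844, -32.5], [534.7999877929688, -158.10000610351562], [632.0, -140.3000030517578], [609.0, -14.800000190734863]]
plate ((569.3411865234375, -72.34172821044922), (100.81256103515625, 166.3166961669922), 10.20158863067627) [[505.0, 0.6000000238418579], [534.5, -163.10000610351562], [633.7000122070312, -145.3000030517578], [604.2000122070312, 18.399999618530273]]
```

View pics/w16.png

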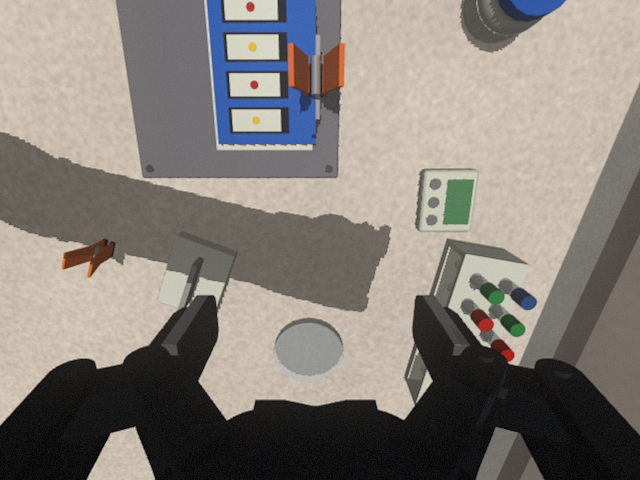

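View pics/v17.png

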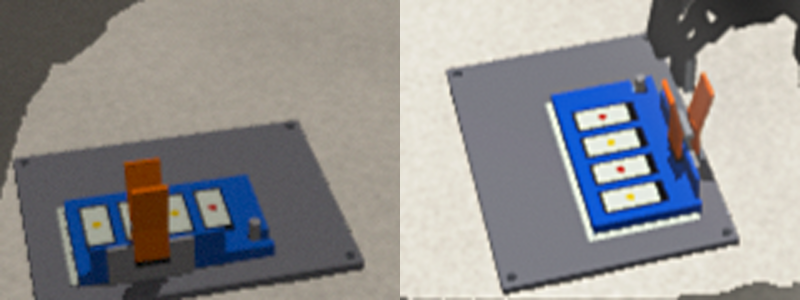

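All pictures agree. The carrier is at yaw 10.2–10.4° (home 10.1°) on its pin, and the clip is upright over wall and tab. Its tails span about 40 mm, which fits gripping both, since on one alone they would spread past 44. The tool touches nothing.

```bash
python3 -c "
from workcell import hand_in,manip
print(hand_in()); print(manip.get_obs()['clock'])"
```

```text
the job is handed in; nothing more can be done
None
the job is handed in; nothing more can be done
```

The job is done and handed in at about 21 s. The blue carrier sits flush against the stop tab, still on its pin, and the largest orange clip grips its raised edge and the tab together.

**What I did:** I swung the carrier round by pushing its near side by the free corner. I then pinched the clip off its stand, lowered its open jaws over the wall and tab, released it and backed away.

**Last checks:**
- **Carrier:** it measured 10.2–10.4° against a home angle of 10.1°. In a close view after the push, the wall met the tab along the tab's whole length.
- **Clip:** it is upright near the middle of the tab. Its tails span about 40 mm, which fits gripping both; on one alone they would spread past 44 mm.
- **Surroundings:** the robot touches nothing, and what the last pictures show of the bystanders looked undisturbed by eye; I did not measure them.

**What went wrong or disagreed:**
- **High force on the first push:** the flared finger backs wedged on the plate, with about 70 N in total at the wrist at the end of that push. This is below the 120 N limit, but the fingers pressed on the carrier with more than 40 N. I backed off, turned the tool and finished with readings of about 21 N or less.
- **Gap after the second push:** the wall was still about 1 mm open at the far end, so I pushed once more nearer the corner to close it.
- **Last seam view:** taken from farther away, it read 1.5–2 mm between wall and tab at the clip's ends. I took that as coarse resolution, because the carrier's angle and the clip's tail spread both fit a closed seam.

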